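# Load the engraver for the second pass and close its guard

### The arm

A 6-joint arm with a two-finger parallel gripper is mounted at the origin on the work surface. World frame = base frame: x ahead of the robot, y to its left, z up, the work surface at z = 0. Lengths are in m, angles in rad, forces in N, time in s.
With the tool pointing down it reaches from about 0.3 to 0.775 m from the base axis. Payload 14.6 kg.
Tool frame: the origin (TCP) lies at the very end of the fingers, on their centre line; the grasp point (between the pads) lies 19 mm behind it; z points along the fingers, y is the line along which they close (so a half turn about z gives the same grasp; the last joint's range is limited). The gripper opens to 94 mm and grips with 3 to 60 N. Pads are 16 mm wide; open, the fingers measure 119 mm over their backs; the gripper's body (75 mm by 177 mm) begins 78 mm behind the grasp point.
Start: joints at [1.116, 0.3, 1.521, -0, 1.321, -0.067], TCP at [0.208, 0.509, 0.205] pointing down, gripper open.
Joint ranges: [-3.03, 3.03], [-0.79, 2.21], [0.23, 2.52], [-1.04, 4.18], [0, 3.07], [-2.55, 2.55]. Speed limits (rad/s): [2.22, 2.22, 2.57, 3.14, 3.14, 3.14].

### API

Orientations are given as [roll, pitch, yaw] about the fixed x, y, z axes, in that order (R = Rz(yaw) Ry(pitch) Rx(roll)).
In Python, from station import ctrl gives the robot as it stands. The module is installed in compiled form; this text tells all that it offers.
- The arm moves only by the tool step_arm, never from a script. Its argument "deltas" is a list of rows, each an object with "dp": the shift along the tool's x, y, z scaled (see below), a list of three; "twist": the turn about the tool's z scaled (see below). In form: [{"dp": [tx, ty, tz], "twist": twist}, ...]. A call has 1 to 12 rows; each row shifts and turns the commanded pose from where the row before left it, along the tool's axes as they then stand; what a row does not reach is not made up. The controller multiplies each number of a shift by 0.04 m and each number of a turn by 4 degrees. A row lasts 1/10 s, in which the tool goes at most 50 mm and 8.59 degrees, less where a joint would pass 70% of its speed; a pose out of reach is approached as far as the arm can. A call with a number of a shift or a turn outside -1 to 1 is refused whole. A call with a gripper value outside its range is refused whole. "gripper" is the opening, from -1 (shut) to 1 (fully open), set as the call begins (left out, the last holds). The fingers move at their own pace and stop on an object; "squeeze" is the grip in N (left out, the last holds). Time passes only in rows, so rows that do not move let the fingers close. It gives the time, the measured TCP pose, the force, the opening and the grip force at its end, in the units of the state.
- ctrl.get_obs(): the state, without advancing time (a new reading comes with each control period).
- ctrl.camera(name): name is "scene" or "side" or "wrist"; returns (picture, depth): 420x560x3 uint8, red, green, blue; 420x560 float32, m along the optical axis (not along the pixel's ray), 0 where there is no reading.
- ctrl.get_calibration(name): a dict with "fx", "fy", "cx", "cy" (pixels), "world_to_cam" (4x4, takes a point from world to camera coordinates); the wrist camera has in their place "hand_eye" (4x4, takes a point from camera to tool coordinates, whose origin is the TCP and whose axes are the flange's). Camera axes: x right, y down, z forward; pixel columns grow to the right and rows downward; lengths in m; the calibration is good to about 2 mm. A picture is of the moment at which its call begins: read the wrist's pose just before it. get_calibration takes no time and is no camera call.
- ctrl.hand_in(): hands the job in; it is judged then, once.
Trained networks look in the newest picture that a camera, given by its name, has taken for a name from the list of things; names that differ only in an ending like _2 or _b are one class to them, and where a whole thing is asked for, a point or a joint stands for the part that bears it (a point fixed in the world has none). Each returns a list of dicts, best first, with "conf" (0 to 1); they miss things now and then, are a little off and sometimes report something else, mostly with a low value. They report only what shows in the picture. A call takes as long as a camera call. They do not tell look-alikes from the thing itself.
- ctrl.spot_in(camera, label): "rect" ([left, top, right, bottom] as shares, 0 to 1, of the picture: columns of its width, rows of its height, round what is visible of it).
- ctrl.cut_out(camera, label): "pixels" (420x560 bool, what is visible of it) and "rect" ([left, top, right, bottom] as shares, 0 to 1, of the picture: columns of its width, rows of its height, round what is visible of it).
The state is a dict: "time_s": time; "qpos": joint angles; "joint_vel": joint speeds; "tau": joint torques, N m; "ee_pos": TCP position; "eef_rot": TCP orientation; "force": force on the tool from outside, world axes, zero at the start; "moment": the same for the moment, N m; "grip_width": finger opening in m; "grip_force": force on a finger pad.
Only numpy, scipy, OpenCV 4.12 (cv2) and the standard library are available. Lean on these libraries where they do the work, as an engineer would, in place of code of your own. Each camera call takes 0.05 s, during which the arm holds its last target. There are 200 camera calls.

### The job

Gently raise the engraver's hinged guard all the way to its open stop, then lay the loose wooden blank flat on the bed with its square end up against the back arm of the steel corner bracket and its long side up against the bracket's side arm, the arched end towards the front. Then ease the guard down until it is fully shut on its stop, without letting it slam at either end, and leave the bottle, brush cup and pile of plaques where they stand.

Things in the scene. Friction and masses are not known exactly. Their poses are not given: they have to be found in the camera images.
- engraver: Desktop engraver, fixed, grey base 300 x 270 mm. Origin on the bench under the bed; x points to its back (away from the robot), y left, z up; yaw within 0.2 rad. Flat dark bed at z = 35 mm, x = -120 to 110 mm; front lip 14 mm above the bed at x = -130 to -120 mm; side walls 58 mm above the bed, inner faces at y = +/-123 mm; black housing 62 mm above the bed behind x = 110 mm.
- spindle (a point): Tip of the parked spindle (fixed), at (80, 85, 53) mm in the engraver's frame. Its black carriage above is 34 x 46 x 22 mm (x, y, z), on a 10 mm rod that crosses the whole bed at x = 92 mm, 46 mm above the bed. Keep clear of both.
- bracket_corner (a point): Inner corner, at bed height, of the steel L-shaped corner bracket, at (60, -50, 35) mm in the engraver's frame, same axes. Bracket 15 mm high, arms 12 mm thick. The back arm's face is x = 0 here (it spans y = -12 to +78 mm), the side arm's face is y = 0 (it spans x = -35 to +12 mm). The blank belongs on the -x, +y side.
- guard (a joint): Guard's hinge angle, rad: 0 shut on its stop, 1.0 open stop, where it still overhangs the bed, leaning 33 degrees from vertical towards the robot: a tool must reach under it tilted, leaning back to the robot. Starts 0.08 to 0.5. Balanced, stays where left, 1 to 3 N at the bar. Faster than 0.6 rad/s (120 mm/s at the bar) within 0.1 rad of a stop is a slam.
- guard_axis (a point): Middle of the guard's hinge axis, at (100, 0, 99) mm in the engraver's frame, same axes; the hinge runs along y. The guard is a clear panel in an aluminium frame, 226 mm from the axis to its front edge, 272 mm wide, 6 mm thick.
- guard_bar (a point): Middle of the guard's handle: round dark steel bar, 12 mm diameter, 120 mm long, along the engraver's y, on a post at each end. It is 205 mm from the hinge axis along the panel and 40 mm above the panel's mid-plane: with the guard shut, at (-105, 0, 139) mm in the engraver's frame. Its axes turn with the guard.
- blank: Loose wooden blank flat on the bench, left or right of the engraver; 120 mm (x) x 56 mm (y) x 30 mm, 80 to 150 g; origin at the centre of its underside. Square end at x = +60 mm, arched end (half round, 28 mm radius) at x = -60 mm; sides straight from x = -32 to +60 mm. Its x starts within 0.8 rad of world +x. Seated, its axes agree with the engraver's.
- blank_corner (a point): The corner of the blank's underside between its square end and its right-hand side, at (60, -28, 0) mm in the blank's frame; it belongs at bracket_corner.
- oil_bottle: Bystander: amber glass bottle, 60 mm diameter, 150 mm high, standing on the side of the engraver where the blank is not; origin at the centre of its underside.
- brush_cup: Bystander: white cup of 72 mm diameter, 85 mm high, with brushes sticking up to 165 mm; origin at the centre of its underside.
- plaque_pile: Bystander: pile of four finished arched plaques, 82 x 61 mm, 48 mm high; origin at the centre of its underside.
Things that resemble listed ones, but are neither listed nor needed, are in the scene too. What is shaped like the blank but black is not meant.

How it is judged:
On the way, in this order (a step that is already met when the one before it is completed fails the run):
1. the guard is raised to its open stop (value of joint guard above 0.95 rad), for 0.2 s.
2. under the raised guard, the blank lies flat on the bed, its square end and right side against the bracket (value of joint guard above 0.85 rad and distance between blank_corner and bracket_corner below 0.008 m and angle between the x axis of blank and the x axis of engraver, either way round below 0.08 rad and angle between blank's own z axis and vertical below 0.05 rad), for 0.2 s.
At the end, for the whole second after the job is handed in: The guard is shut (within 0.03 rad of its stop); the blank lies flat and still on the bed with its corner within 8 mm of the bracket's inner corner, in line with the engraver to 0.08 rad (value of joint guard below 0.03 rad and distance between blank_corner and bracket_corner below 0.008 m and angle between the x axis of blank and the x axis of engraver, either way round below 0.08 rad and angle between blank's own z axis and vertical below 0.05 rad and linear speed of blank below 0.02 m/s); the robot touches nothing.
It fails at once if the guard slams onto its closed stop (faster than 0.6 rad/s in the last 0.1 rad) (value of joint guard below 0.1 rad and velocity of joint guard below -0.6 rad/s).
It fails at once if the guard is banged against its open stop (faster than 0.6 rad/s in the last 0.1 rad) (value of joint guard between 0.9 and 1 rad and velocity of joint guard above 0.6 rad/s).
It fails at once if a bystander is shifted by more than 25 mm (distance of any of oil_bottle, brush_cup, plaque_pile from where it was at the start of the episode above 0.025 m).
It also fails if it takes over 72 s, if anything falls off the work surface, if the arm or the gripper's body presses on something with over 40 N, if the wrist force passes 120 N, or if a joint passes its speed limit or range.

## Working session

There is one attempt and no reset: what is moved stays moved. The work goes in short steps, Python scripts to look and compute and a tool call to move; the robot and the scene stay as the last step left them, time stands still between calls to the robot, and variables do not carry over. Pictures are saved under pics/ and viewed, at most 12 in all, crops included, and the job is handed in when it is done.

Besides the shell and the picture viewer there is one more tool, called after "Emit:" by a JSON object that holds its "method" and its "body", one argument or row to a line. step_arm: Moves the arm, as the interface text tells. Its arguments: {"type":"object","properties":{"deltas":{"type":"array"},"gripper":{"type":"number"},"squeeze":{"type":"number"}},"required":["deltas"]}

```bash
mkdir -p pics
cat > h.py <<'E'
import numpy as np, cv2
from station import ctrl
from scipy.spatial.transform import Rotation as R
def cloud(n,depth):
    c=ctrl.get_calibration(n); v,u=np.mgrid[0:420,0:560]
    P=np.stack([(u-c['cx'])/c['fx']*depth,(v-c['cy'])/c['fy']*depth,depth],-1)
    if 'world_to_cam' in c: T=np.linalg.inv(c['world_to_cam'])
    else:
        o=ctrl.get_obs(); B=np.eye(4);B[:3,:3]=R.from_euler('xyz',o['eef_rot']).as_matrix();B[:3,3]=o['ee_pos'];T=B@c['hand_eye']
    return P@T[:3,:3].T+T[:3,3]
E
python3 - <<'E'
from h import *
o=ctrl.get_obs(); print({k:np.round(v,3).tolist() for k,v in o.items()})
print(np.round(ctrl.get_calibration('wrist')['hand_eye'],3).tolist())
ims=[]
for n in ['scene','side']:
    im,d=ctrl.camera(n); np.savez(n+'0.npz',im=im,d=d); X=cloud(n,d)
    cv2.imwrite(f'pics/{n}0.png',im[:,:,::-1])
    T=np.linalg.inv(ctrl.get_calibration(n)['world_to_cam']);print(n,T[:3,3].round(3),T[:3,2].round(2))
    for l in ['engraver','blank','oil_bottle','brush_cup','plaque_pile','guard_bar','bracket_corner']:
        for r in ctrl.cut_out(n,l)[:3]:
            m=r['pixels']&(d>0); 
            if m.sum(): print(l,round(r['conf'],2),np.round(r['rect'],3).tolist(),m.sum(),np.median(X[m],0).round(3),X[m].min(0).round(3),X[m].max(0).round(3))
E
```

```text
{'time_s': 0.0, 'qpos': [1.116, 0.3, 1.522, -0.0, 1.321, -0.067], 'joint_vel': [0.001, 0.0, 0.001, 0.001, -0.002, -0.001], 'tau': [-0.0, -53.181, -35.273, 0.071, 0.024, -0.0], 'ee_pos': [0.208, 0.509, 0.205], 'eef_rot': [-3.14, -0.0, 2.754], 'force': [-0.694, -0.193, 0.152], 'moment': [-0.007, 0.042, -0.014], 'grip_force': 0.0, 'grip_width': 0.094}
[[-0.0, -0.973, -0.229, 0.066], [1.0, -0.0, 0.0, -0.0], [-0.0, -0.229, 0.973, -0.179], [0.0, 0.0, 0.0, 1.0]]
scene [ 1.378 -0.309  1.135] [-0.61  0.2  -0.77]
engraver 0.73 [0.4, 0.391, 0.66, 0.791] 15806 [ 0.696 -0.051  0.124] [ 0.353 -0.185 -0.003] [0.828 0.177 0.242]
blank 0.87 [0.5, 0.365, 0.576, 0.414] 627 [0.344 0.084 0.03 ] [ 0.29   0.022 -0.002] [0.546 0.155 0.209]
blank 0.6 [0.389, 0.415, 0.423, 0.511] 458 [ 0.385 -0.157  0.031] [ 0.309 -0.184 -0.003] [ 0.589 -0.108  0.213]
blank 0.59 [0.287, 0.514, 0.348, 0.612] 909 [ 0.515 -0.311  0.031] [ 0.448 -0.366 -0.001] [ 0.664 -0.266  0.164]
oil_bottle 0.65 [0.693, 0.372, 0.748, 0.486] 808 [0.56  0.31  0.085] [ 0.447  0.29  -0.003] [0.578 0.414 0.154]
oil_bottle 0.41 [0.289, 0.508, 0.351,
[... 1032 characters left out ...]
52  0.034]
oil_bottle 0.65 [0.418, 0.268, 0.456, 0.393] 878 [0.543 0.299 0.074] [ 0.517  0.286 -0.005] [0.576 0.564 0.15 ]
brush_cup 0.8 [0.658, 0.641, 0.738, 0.829] 2242 [ 0.677 -0.343  0.062] [ 0.648 -0.372 -0.003] [ 0.792 -0.227  0.161]
plaque_pile 0.84 [0.511, 0.31, 0.567, 0.37] 469 [0.721 0.293 0.045] [0.656 0.092 0.01 ] [0.76  0.345 0.147]
plaque_pile 0.66 [0.449, 0.327, 0.747, 0.69] 16380 [ 0.641 -0.095  0.084] [ 0.512 -0.188 -0.006] [0.892 0.325 0.239]
guard_bar 0.97 [0.466, 0.334, 0.696, 0.563] 5242 [ 0.642 -0.072  0.159] [ 0.544 -0.186 -0.002] [0.758 0.368 0.239]
bracket_corner 0.81 [0.449, 0.327, 0.746, 0.682] 16444 [ 0.641 -0.095  0.084] [ 0.512 -0.188 -0.005] [0.884 0.368 0.239]
```

View pics/scene0.png

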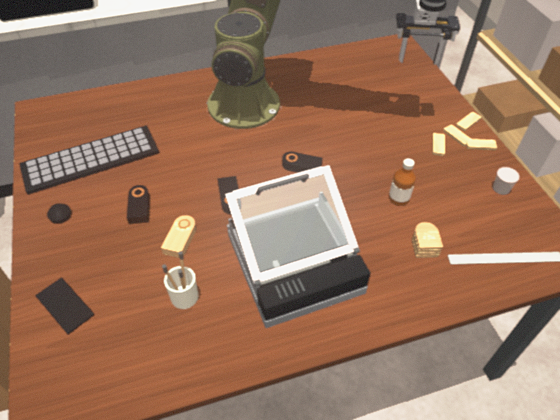

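View pics/side0.png

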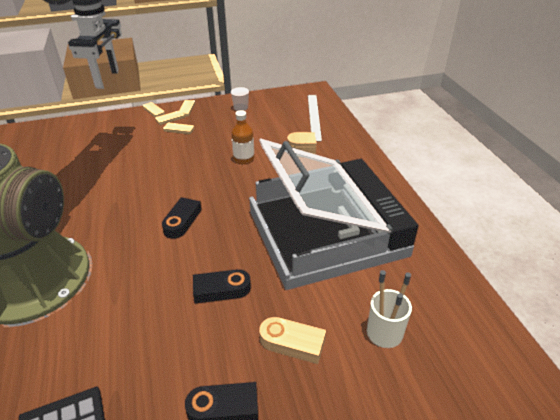

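```bash
cat > m.py <<'E'
from h import *
C=[];K=[]
for n in ['scene','side']:
    f=np.load(n+'0.npz');d=f['d'];X=cloud(n,d)
    e=cv2.morphologyEx(d,cv2.MORPH_GRADIENT,np.ones((3,3)))
    m=(d>0)&(e<0.02); C.append(X[m]);K.append(f['im'][m].astype(int))
def rect(p):
    # iteratively strip sparse outliers through a grid
    g=np.floor(p/0.004).astype(int); _,i,c=np.unique(g,axis=0,return_inverse=True,return_counts=True)
    p=p[c[i.ravel()]>=2]; (c,s,a)=cv2.minAreaRect((p*1000).astype(np.float32)); return np.round(c,1),np.round(s,1),round(a,2),len(p)
for X,k in list(zip(C,K))+[(np.vstack(C),np.vstack(K))]:
    b=(X[:,0]>.48)&(X[:,0]<.88)&(abs(X[:,1])<.22)
    m=b&(X[:,2]>.008)&(X[:,2]<.1); print('eng',rect(X[m,:2]))
    m=b&(X[:,2]>.085)&(X[:,2]<.1); print('tops',rect(X[m,:2]))
    m=(abs(X[:,0]-.51)<.1)&(abs(X[:,1]+.315)<.07)&(X[:,2]>.02)&(X[:,2]<.04)&(k[:,0]>k[:,2]+25); print('blank',rect(X[m,:2]),np.median(X[m],0).round(4))
    m=b&(X[:,2]>.12)&(k.min(1)<70)&(X[:,2]<.3); P=X[m]; 
    # bar: dark and high
    m=b&(X[:,2]>.16)&(k.max(1)<75); P=X[m];print('bar',len(P),P.mean(0).round(4),P.min(0).round(3),P.max(0).round(3))
    m=b&(X[:,2]>.12)&(k.min(1)>170); P=X[m]; c=P.mean(0);u=np.linalg.svd(P-c,full_matrices=False)[2][2]; r=(P-c)@u;P=P[abs(r)<.006];c=P.mean(0);u=np.linalg.svd(P-c,full_matrices=False)[2][2];print('guard',len(P),c.round(4),u.round(3),P.min(0).round(3),P.max(0).round(3))
E
python3 m.py
```

```text
eng (array([685.4, -41. ]), array([270.3, 266.6]), 3.42, 3549)
tops (array([685.7, -40.5]), array([269., 266.]), 2.99, 2051)
blank (array([ 506.3, -309.4]), array([ 54. , 117.9]), 55.65, 530) [ 0.5106 -0.3111  0.031 ]m.py:18: RuntimeWarning: Mean of empty slice.
  m=b&(X[:,2]>.16)&(k.max(1)<75); P=X[m];print('bar',len(P),P.mean(0).round(4),P.min(0).round(3),P.max(0).round(3))
  ret = um.true_divide(
Traceback (most recent call last):
  File "m.py", line 18, in <module>
    m=b&(X[:,2]>.16)&(k.max(1)<75); P=X[m];print('bar',len(P),P.mean(0).round(4),P.min(0).round(3),P.max(0).round(3))
                                                                                 ~~~~~^^^
ValueError: zero-size array to reduction operation minimum which has no identity
```

```bash
python3 - <<'E'
s=open('m.py').read()
s=s.replace("    m=b&(X[:,2]>.12)&(k.min(1)<70)&(X[:,2]<.3); P=X[m]; \n","").replace("    m=b&(X[:,2]>.16)&(k.max(1)<75)","    #")
s+='''
for n in ['scene','side']:
    f=np.load(n+'0.npz');d=f['d'];X=cloud(n,d);k=f['im'].astype(int)
    m=(abs(X[...,0]-.62)<.12)&(abs(X[...,1])<.2)&(X[...,2]>.15)&(k.max(2)<90)
    P=X[m];print(n,'bar',len(P))
    for z in np.arange(.15,.26,.01):
        q=P[abs(P[:,2]-z)<.005]
        if len(q):print(round(z,2),len(q),q.mean(0).round(3),q.min(0).round(3),q.max(0).round(3))
'''
open('m.py','w').write(s)
E
python3 m.py
```

```text
eng (array([685.4, -41. ]), array([270.3, 266.6]), 3.42, 3549)
tops (array([685.7, -40.5]), array([269., 266.]), 2.99, 2051)
blank (array([ 506.3, -309.4]), array([ 54. , 117.9]), 55.65, 530) [ 0.5106 -0.3111  0.031 ]
guard 4316 [ 0.6168 -0.0388  0.1731] [-0.473 -0.031 -0.88 ] [ 0.546 -0.181  0.12 ] [0.732 0.093 0.212]
eng (array([668. , -46.9]), array([297.1, 267. ]), 3.82, 8154)
tops (array([677. , -45.9]), array([277.1, 265.5]), 3.94, 1986)
blank (array([ 503.9, -312.6]), array([ 54.9, 116.6]), 57.2, 1561) [ 0.5063 -0.3168  0.0291]
guard 1699 [ 0.6224 -0.076   0.1712] [0.477 0.033 0.878] [ 0.546 -0.185  0.12 ] [0.724 0.088 0.21 ]
eng (array([670.3, -44.4]), array([300.7, 270.9]), 3.55, 12198)
tops (array([679.5, -43.7]), array([281.1, 268.6]), 3.67, 4532)
blank (array([ 505. , -311.3]), array([ 58.6, 117.9]), 55.65, 2229) [ 0.5077 -0.3152  0.0295]
guard 6014 [ 0.6184 -0.0493  0.1726] [-0.475 -0.031 -0.879] [ 0.546 -0.185  0.12 ] [0.732 0.093 0.212]
scene bar 10
0.21 5 [ 0.579 -0.063  0.21 ] [ 0.572 -0.111  0.207] [0.586 0.01  0.214]
0.22 2 [ 0.583 -0.051  0.219] [ 0.58  -0.11   0.218] [0.586 0.008 0.22 ]
0.23 3 [ 0.59  -0.073  0.228] [ 0.587 -0.111  0.228] [0.593 0.002 0.228]
side bar 186
0.16 2 [ 0.639 -0.179  0.16 ] [ 0.634 -0.179  0.157] [ 0.645 -0.179  0.163]
0.17 1 [ 0.614 -0.181  0.174] [ 0.614 -0.181  0.174] [ 0.614 -0.181  0.174]
0.18 2 [ 0.598 -0.182  0.183] [ 0.594 -0.183  0.181] [ 0.603 -0.181  0.184]
0.19 2 [ 0.578 -0.182  0.192] [ 0.573 -0.183  0.191] [ 0.583 -0.182  0.194]
0.2 14 [ 0.573 -0.06   0.203] [ 0.565 -0.113  0.199] [0.579 0.011 0.205]
0.21 45 [ 0.574 -0.058  0.21 ] [ 0.566 -0.114  0.205] [0.583 0.012 0.215]
0.22 43 [ 0.58  -0.058  0.22 ] [ 0.571 -0.114  0.215] [0.589 0.013 0.225]
0.23 73 [ 0.585 -0.06   0.231] [ 0.577 -0.113  0.225] [0.593 0.013 0.235]
0.24 4 [ 0.585 -0.052  0.235] [ 0.583 -0.111  0.235] [ 0.589 -0.022  0.235]
```

Emit:
{"method": "step_arm", "body": {
  "deltas": [
    {"dp":[0,0,-0.8],"twist":1},
    {"dp":[0,0,-0.8],"twist":1},
    {"dp":[0,0,-0.8],"twist":1},
    {"dp":[0,0,-0.8],"twist":1},
    {"dp":[0,0,0],"twist":1},
    {"dp":[0,0,0],"twist":1},
    {"dp":[0,0,0],"twist":1},
    {"dp":[0,0,0],"twist":1},
    {"dp":[0,0,0],"twist":1},
    {"dp":[0,0,0],"twist":1},
    {"dp":[0,0,0],"twist":1},
    {"dp":[0,0,0],"twist":1}
  ],
  "gripper": 0
}}

```text
time_s: 2.0
ee_pos: [0.208, 0.5091, 0.3334]
eef_rot: [-3.142, 0.0, 1.913]
force: [-0.3, -0.3, -0.6]
grip_width: 0.0467
grip_force: 0.0
```

Emit:
{"method": "step_arm", "body": {
  "deltas": [
    {"dp":[0,0,0],"twist":1},
    {"dp":[0,0,0],"twist":1},
    {"dp":[0,0,0],"twist":1},
    {"dp":[0,0,0],"twist":1},
    {"dp":[0,0,0],"twist":0}
  ]
}}

```text
time_s: 2.5
ee_pos: [0.208, 0.5091, 0.3334]
eef_rot: [-3.142, 0.0, 1.636]
force: [-0.6, -0.5, 0.1]
grip_width: 0.0471
grip_force: 0.0
```

```bash
cat >> h.py <<'E'
EO=np.array([.648,-.047,0]);EY=.0637
ER=R.from_euler('z',EY).as_matrix()
def e2w(x,y,z): return EO+ER@(np.array([x,y,z])/1000)
def bar(t): return e2w(100-205*np.cos(t)+40*np.sin(t),0,99+205*np.sin(t)+40*np.cos(t))
def units(target,yaw=None,p=None):
    o=ctrl.get_obs(); p=o['ee_pos'] if p is None else p; M=R.from_euler('xyz',o['eef_rot']).as_matrix()
    u=M.T@(np.array(target)-p)/.04
    print('t',round(o['time_s'],2),'pos',np.round(p,4),'rot',np.round(o['eef_rot'],4),'w',round(float(o['grip_width']),4),'F',np.round(o['force'],1))
    print('  dp units',np.round(u,2),'rows>=',np.ceil(abs(u).max()), end=' ')
    if yaw is not None: print('twist units',round(float(-np.degrees((yaw-o['eef_rot'][2]+np.pi)%(2*np.pi)-np.pi)/4),2))
    else: print()
E
python3 -c "
from h import *
b=bar(.496);print(b);units(b+[0,0,.1],np.pi/2+EY)"
```

```text
[ 0.58686459 -0.0508996   0.23174156]
t 2.5 pos [0.208  0.5091 0.3334] rot [-3.1415  0.      1.6356] w 0.0471 F [-0.6 -0.5  0.1]
  dp units [-14.59   8.55   0.04] rows>= 15.0 twist units 0.02
```

Emit:
{"method": "step_arm", "body": {
  "deltas": [
    {"dp":[-0.9,0.53,0],"twist":0},
    {"dp":[-0.9,0.53,0],"twist":0},
    {"dp":[-0.9,0.53,0],"twist":0},
    {"dp":[-0.9,0.53,0],"twist":0},
    {"dp":[-0.9,0.53,0],"twist":0},
    {"dp":[-0.9,0.53,0],"twist":0},
    {"dp":[-0.9,0.53,0],"twist":0},
    {"dp":[-0.9,0.53,0],"twist":0},
    {"dp":[-0.9,0.53,0],"twist":0},
    {"dp":[-0.9,0.53,0],"twist":0},
    {"dp":[-0.9,0.53,0],"twist":0},
    {"dp":[-0.9,0.53,0],"twist":0}
  ]
}}

```text
time_s: 3.7
ee_pos: [0.491, 0.0932, 0.3336]
eef_rot: [3.141, -0.0, 1.639]
force: [-0.2, 1.2, -0.1]
grip_width: 0.0469
grip_force: 0.0
```

Emit:
{"method": "step_arm", "body": {
  "deltas": [
    {"dp":[-0.9,0.53,0],"twist":0},
    {"dp":[-0.9,0.53,0],"twist":0},
    {"dp":[-0.9,0.53,0],"twist":0},
    {"dp":[-0.9,0.53,0],"twist":0},
    {"dp":[-0.15,0.07,0],"twist":0},
    {"dp":[0,0,0],"twist":0},
    {"dp":[0,0,0],"twist":0}
  ]
}}

```text
time_s: 4.4
ee_pos: [0.5873, -0.0482, 0.3336]
eef_rot: [3.141, -0.0, 1.638]
force: [-0.5, -0.1, 0.9]
grip_width: 0.0472
grip_force: 0.0
```

```bash
python3 -c "
from h import *
b=bar(.496);units(b+[0,0,-.019],np.pi/2+EY)
o=ctrl.get_obs();im,d=ctrl.camera('wrist');cv2.imwrite('pics/w1.png',im[:,:,::-1]);X=cloud('wrist',d);k=im.astype(int)
im2,d2=ctrl.camera('side');cv2.imwrite('pics/s1.png',im2[:,:,::-1])
m=(d>0)&(X[...,2]>.215)&(X[...,2]<.26)&(k.max(2)<100)
P=X[m];print(len(P),P.mean(0),P.min(0),P.max(0))
q=P[P[:,2]>P[:,2].max()-.006];print(len(q),q.mean(0),np.polyfit(q[:,1],q[:,0],1))"
```

```text
t 4.4 pos [ 0.5873 -0.0482  0.3336] rot [ 3.1415e+00 -1.0000e-04  1.6382e+00] w 0.0472 F [-0.5 -0.1  0.9]
  dp units [-0.07 -0.02  3.02] rows>= 4.0 twist units 0.05
1652 [ 0.58521358 -0.02951985  0.23486137] [ 0.56876169 -0.10976891  0.2151959 ] [0.59660209 0.0193907  0.24013362]
1328 [ 0.5866825  -0.02751933  0.23703146] [-0.04515791  0.58543979]
```

View pics/w1.png

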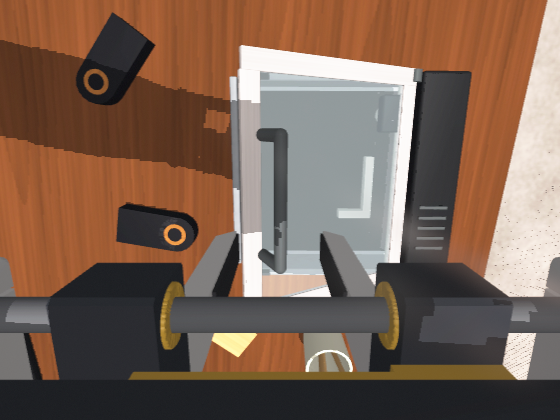

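Emit:
{"method": "step_arm", "body": {
  "deltas": [
    {"dp":[0,0,0],"twist":0},
    {"dp":[0,0,0],"twist":0},
    {"dp":[0,0,0.6],"twist":0},
    {"dp":[0,0,0.6],"twist":0},
    {"dp":[0,0,0.6],"twist":0},
    {"dp":[0,0,0.6],"twist":0},
    {"dp":[0,0,0.4],"twist":0},
    {"dp":[0,0,0.15],"twist":0},
    {"dp":[0,0,0],"twist":0}
  ],
  "gripper": -0.4
}}

```text
time_s: 5.4
ee_pos: [0.5875, -0.0488, 0.2152]
eef_rot: [-3.141, -0.0, 1.637]
force: [0.7, -0.2, 0.7]
grip_width: 0.028
grip_force: 0.0
```

Emit:
{"method": "step_arm", "body": {
  "deltas": [
    {"dp":[0,0,0],"twist":0},
    {"dp":[0,0,0],"twist":0},
    {"dp":[0,0,0],"twist":0},
    {"dp":[0,0,0],"twist":0},
    {"dp":[0,0,0],"twist":0}
  ],
  "gripper": -1,
  "squeeze": 10
}}

```text
time_s: 5.9
ee_pos: [0.5876, -0.049, 0.2158]
eef_rot: [3.141, 0.0, 1.637]
force: [-2.1, -0.4, 1.8]
grip_width: 0.0113
grip_force: 10.0
```

```bash
python3 -c "
from h import *
units(bar(.496)+[0,0,-.019])
T=np.linspace(.496,1.0,15);B=np.array([bar(t) for t in T]);D=np.diff(B,axis=0)@ER/.04;print(D.round(2).tolist())"
```

```text
t 5.9 pos [ 0.5876 -0.049   0.2158] rot [3.1413e+00 1.0000e-04 1.6368e+00] w 0.0113 F [-2.1 -0.4  1.8]
  dp units [-0.05 -0.02  0.08] rows>= 1.0 
[[0.12, 0.0, 0.14], [0.13, -0.0, 0.14], [0.13, 0.0, 0.13], [0.14, -0.0, 0.13], [0.14, 0.0, 0.12], [0.15, 0.0, 0.12], [0.15, -0.0, 0.11], [0.15, 0.0, 0.11], [0.16, -0.0, 0.1], [0.16, 0.0, 0.1], [0.16, 0.0, 0.09], [0.17, -0.0, 0.08], [0.17, 0.0, 0.08], [0.17, 0.0, 0.07]]
```

Emit:
{"method": "step_arm", "body": {
  "deltas": [
    {"dp":[0,0.12,-0.14],"twist":0},
    {"dp":[0,0.13,-0.14],"twist":0},
    {"dp":[0,0.13,-0.13],"twist":0},
    {"dp":[0,0.14,-0.13],"twist":0},
    {"dp":[0,0.14,-0.12],"twist":0},
    {"dp":[0,0.15,-0.12],"twist":0},
    {"dp":[0,0.15,-0.11],"twist":0},
    {"dp":[0,0.15,-0.11],"twist":0},
    {"dp":[0,0.16,-0.1],"twist":0},
    {"dp":[0,0.16,-0.1],"twist":0},
    {"dp":[0,0,0],"twist":0}
  ]
}}

```text
time_s: 7.0
ee_pos: [0.6454, -0.0454, 0.2649]
eef_rot: [3.14, 0.001, 1.637]
force: [-4.7, -0.9, 8.1]
grip_width: 0.0115
grip_force: 10.0
```

```bash
python3 -c "
from h import *
units(bar(1.0)+[0,0,-.019])"
```

```text
t 7.0 pos [ 0.6454 -0.0454  0.2649] rot [3.1400e+00 6.0000e-04 1.6367e+00] w 0.0115 F [-4.7 -0.9  8.1]
  dp units [-0.05  0.64 -0.23] rows>= 1.0
```

Emit:
{"method": "step_arm", "body": {
  "deltas": [
    {"dp":[0,0.13,-0.07],"twist":0},
    {"dp":[0,0.13,-0.06],"twist":0},
    {"dp":[0,0.13,-0.06],"twist":0},
    {"dp":[0,0.13,-0.05],"twist":0},
    {"dp":[0,0.1,-0.04],"twist":0},
    {"dp":[0,0,0],"twist":0}
  ]
}}

```text
time_s: 7.6
ee_pos: [0.6699, -0.0438, 0.2761]
eef_rot: [3.14, 0.001, 1.637]
force: [-2.9, -0.6, 8.6]
grip_width: 0.0116
grip_force: 10.0
```

```bash
cat > g.py <<'E'
from h import *
def guard(n,save=None):
    im,d=ctrl.camera(n);X=cloud(n,d);k=im.astype(int)
    if save: cv2.imwrite(save,im[:,:,::-1])
    e=cv2.morphologyEx(d,cv2.MORPH_GRADIENT,np.ones((3,3)))
    L=(X-EO)@ER
    m=(d>0)&(e<.02)&(L[...,2]>.115)&(L[...,2]<.31)&(abs(L[...,0])<.12)&(abs(L[...,1])<.145)&(k.min(2)>150)
    P=L[m]; a=[]
    best=None
    for t in np.arange(0,1.2,.005):
        r=(P[:,0]-.1)*np.sin(t)+(P[:,2]-.099)*np.cos(t); s=(abs(r)<.006).sum()
        if best is None or s>best[1]: best=(t,s)
    return round(best[0],3),best[1],len(P)
if __name__=='__main__':
    units(bar(1.0)+[0,0,-.019]); print(guard('scene'),guard('side'))
E
python3 g.py
```

```text
t 7.6 pos [ 0.6699 -0.0438  0.2761] rot [3.1397e+00 7.0000e-04 1.6366e+00] w 0.0116 F [-2.9 -0.6  8.6]
  dp units [-0.04  0.02  0.05] rows>= 1.0 
(np.float64(1.01), np.int64(3840), 3900) (np.float64(0.975), np.int64(28), 28)
```

Emit:
{"method": "step_arm", "body": {
  "deltas": [
    {"dp":[0,0.05,-0.02],"twist":0},
    {"dp":[0,0.05,-0.02],"twist":0},
    {"dp":[0,0.05,-0.02],"twist":0},
    {"dp":[0,0,0],"twist":0},
    {"dp":[0,0,0],"twist":0}
  ]
}}

```text
time_s: 8.2
ee_pos: [0.6743, -0.0436, 0.2779]
eef_rot: [-3.139, 0.0, 1.636]
force: [-15.6, -1.4, 7.2]
grip_width: 0.0114
grip_force: 10.0
```

Emit:
{"method": "step_arm", "body": {
  "deltas": [
    {"dp":[0,-0.05,0],"twist":0},
    {"dp":[0,0,0],"twist":0},
    {"dp":[0,0,0],"twist":0},
    {"dp":[0,0,0],"twist":0},
    {"dp":[0,0,-0.4],"twist":0},
    {"dp":[0,0,-0.5],"twist":0},
    {"dp":[0,0,-0.5],"twist":0}
  ],
  "gripper": -0.4
}}

```text
time_s: 8.9
ee_pos: [0.6735, -0.0433, 0.3336]
eef_rot: [-3.141, -0.0, 1.637]
force: [-0.5, 0.4, -0.7]
grip_width: 0.0283
grip_force: 0.0
```

Emit:
{"method": "step_arm", "body": {
  "deltas": [
    {"dp":[0,0,0],"twist":-1},
    {"dp":[0,0,0],"twist":-1},
    {"dp":[0,0,0],"twist":-1},
    {"dp":[0,0,0],"twist":-1},
    {"dp":[0,0,0],"twist":-1},
    {"dp":[0,0,0],"twist":-1},
    {"dp":[0,0,0],"twist":-1},
    {"dp":[0,0,0],"twist":-1},
    {"dp":[0,0,0],"twist":-1},
    {"dp":[0,0,0],"twist":-1},
    {"dp":[0,0,0],"twist":-1},
    {"dp":[0,0,0],"twist":-1}
  ],
  "gripper": 1
}}

```text
time_s: 10.1
ee_pos: [0.6736, -0.0433, 0.333]
eef_rot: [3.142, 0.0, 2.478]
force: [-0.4, -0.2, -0.3]
grip_width: 0.0935
grip_force: 0.0
```

```bash
cat >> g.py <<'E'
E
python3 -c "
from g import *
y=-.585;u=np.array([np.cos(y),np.sin(y),0])
t=np.array([.505,-.312,0])-.024*u;print(t)
units(t+[0,0,.24],np.pi+y);print(guard('scene','pics/sc2.png'))"
```

```text
[ 0.48499091 -0.29874721  0.        ]
t 10.1 pos [ 0.6736 -0.0433  0.333 ] rot [3.1415 0.     2.4775] w 0.0935 F [-0.4 -0.2 -0.3]
  dp units [-0.22 -7.93  2.32] rows>= 8.0 twist units -1.13
(np.float64(1.02), np.int64(3681), 3726)
```

View pics/sc2.png

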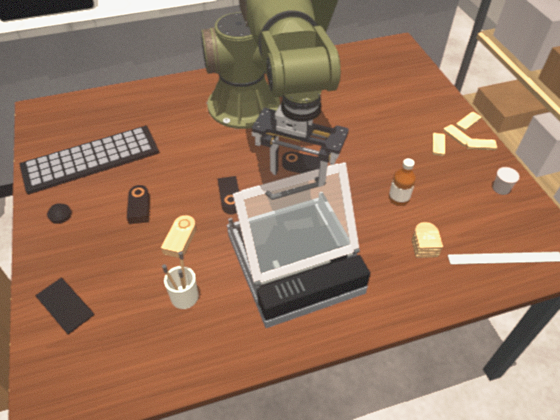

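Emit:
{"method": "step_arm", "body": {
  "deltas": [
    {"dp":[0,-0.9,0],"twist":0},
    {"dp":[0,-0.9,0],"twist":0},
    {"dp":[0,-0.9,0],"twist":0},
    {"dp":[0,-0.9,0],"twist":0},
    {"dp":[0,-0.9,0.4],"twist":0},
    {"dp":[0,-0.9,0.4],"twist":0},
    {"dp":[0,-0.9,0.5],"twist":0},
    {"dp":[0,-0.9,0.5],"twist":0},
    {"dp":[-0.2,-0.7,0.5],"twist":-1},
    {"dp":[0,0,0],"twist":-0.1},
    {"dp":[0,0,0],"twist":0}
  ]
}}

```text
time_s: 11.25
ee_pos: [0.4843, -0.2967, 0.2412]
eef_rot: [3.141, -0.0, 2.549]
force: [-0.4, -0.1, 1.0]
grip_width: 0.094
grip_force: 0.0
```

```bash
cat > b.py <<'E'
from h import *
def blank(n,c0,save=None,zr=(.02,.045)):
    im,d=ctrl.camera(n);X=cloud(n,d);k=im.astype(int)
    if save: cv2.imwrite(save,im[:,:,::-1])
    e=cv2.morphologyEx(d,cv2.MORPH_GRADIENT,np.ones((3,3)))
    m=(d>0)&(np.linalg.norm(X[...,:2]-np.array(c0)[:2],axis=-1)<.09)&(X[...,2]>zr[0])&(X[...,2]<zr[1])&(k[...,0]>k[...,2]+25)
    P=X[m]; z=np.median(P[:,2]); P=P[abs(P[:,2]-z)<.004]
    c,s,a=cv2.minAreaRect((P[:,:2]*1000).astype(np.float32))
    if s[0]<s[1]: a-=90
    return np.round(c,1),np.round(s,1),round(a,2),round(z,4),len(P)
E
python3 -c "
from b import *
c,s,a,z,n=blank('wrist',[.505,-.312],'pics/w3.png');print(c,s,a,z,n)
y=np.radians(a);y=(y+np.pi/2)%np.pi-np.pi/2
t=np.append(c/1000,0)-.024*np.array([np.cos(y),np.sin(y),0]);units(t+[0,0,.004],np.pi+y)"
```

```text
[ 503.4 -309.5] [ 54.9 119.3] -33.12 0.0308 4011
t 11.3 pos [ 0.4847 -0.2963  0.2417] rot [3.1414e+00 9.0000e-04 2.5498e+00] w 0.0942 F [-0.4  0.3  1. ]
  dp units [ 0.03 -0.02  5.94] rows>= 6.0 twist units -0.2
```

View pics/w3.png

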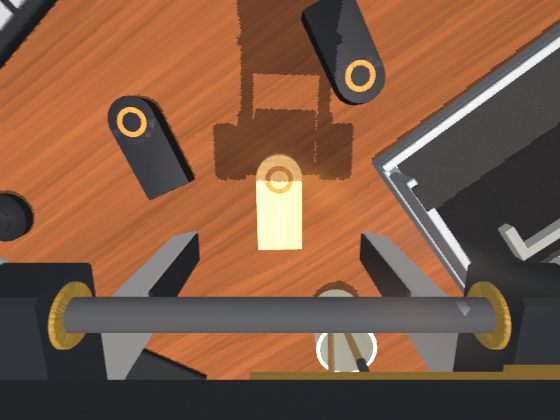

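Emit:
{"method": "step_arm", "body": {
  "deltas": [
    {"dp":[0.03,-0.02,0.7],"twist":-0.2},
    {"dp":[0,0,0.8],"twist":0},
    {"dp":[0,0,0.8],"twist":0},
    {"dp":[0,0,0.8],"twist":0},
    {"dp":[0,0,0.8],"twist":0},
    {"dp":[0,0,0.8],"twist":0},
    {"dp":[0,0,0.6],"twist":0},
    {"dp":[0,0,0.4],"twist":0},
    {"dp":[0,0,0.2],"twist":0},
    {"dp":[0,0,0],"twist":0},
    {"dp":[0,0,0],"twist":0}
  ]
}}

```text
time_s: 12.4
ee_pos: [0.4836, -0.2966, 0.0061]
eef_rot: [-3.142, 0.002, 2.566]
force: [-0.4, -0.0, -0.1]
grip_width: 0.0942
grip_force: 0.0
```

Emit:
{"method": "step_arm", "body": {
  "deltas": [
    {"dp":[0,0,0],"twist":0},
    {"dp":[0,0,0],"twist":0},
    {"dp":[0,0,0],"twist":0},
    {"dp":[0,0,0],"twist":0},
    {"dp":[0,0,0],"twist":0}
  ],
  "gripper": -1,
  "squeeze": 20
}}

```text
time_s: 12.9
ee_pos: [0.4828, -0.2966, 0.0052]
eef_rot: [-3.142, 0.0, 2.565]
force: [0.1, -0.7, -1.0]
grip_width: 0.0577
grip_force: 0.0
```

Emit:
{"method": "step_arm", "body": {
  "deltas": [
    {"dp":[0,0,0],"twist":0},
    {"dp":[0,0,0],"twist":0},
    {"dp":[0,0,0],"twist":0}
  ]
}}

```text
time_s: 13.2
ee_pos: [0.4828, -0.2966, 0.0051]
eef_rot: [-3.142, 0.0, 2.565]
force: [-0.5, 0.2, 1.4]
grip_width: 0.056
grip_force: 20.0
```

Emit:
{"method": "step_arm", "body": {
  "deltas": [
    {"dp":[0,0,-0.4],"twist":0},
    {"dp":[0,0,-0.8],"twist":0},
    {"dp":[0,0,-0.8],"twist":0},
    {"dp":[0,0,-0.8],"twist":0},
    {"dp":[0,0,-0.7],"twist":0},
    {"dp":[0,0,0],"twist":0},
    {"dp":[0,0,0],"twist":0}
  ]
}}

```text
time_s: 13.9
ee_pos: [0.4826, -0.2964, 0.1446]
eef_rot: [-3.142, -0.0, 2.565]
force: [0.9, -0.0, -1.4]
grip_width: 0.0557
grip_force: 20.0
```

```bash
python3 -c "
from b import *
o=ctrl.get_obs();M=R.from_euler('xyz',o['eef_rot']).as_matrix()
print(blank('wrist',o['ee_pos']-M[:,0]*.024,'pics/w4.png',(.12,.2)))
units(e2w(-160,-19,140),np.pi+EY); print(e2w(-160,-19,0))"
```

```text
(array([ 494.7, -304.1]), array([ 79.5, 101.4]), -32.94, np.float64(0.1688), 14119)
t 13.95 pos [ 0.4823 -0.2962  0.1437] rot [ 3.1415e+00 -1.8000e-03  2.5653e+00] w 0.0556 F [ 0.1  0.1 -2. ]
  dp units [2.85 4.71 0.1 ] rows>= 5.0 twist units -9.17
[ 0.48953399 -0.07614657  0.        ]
```

```bash
python3 -c "
import cv2
im=cv2.imread('pics/w3.png')[190:310,440:560];cv2.imwrite('pics/w3c.png',cv2.resize(im,None,fx=5,fy=5,interpolation=cv2.INTER_CUBIC))"
```

```text
(no output)
```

View pics/w3c.png

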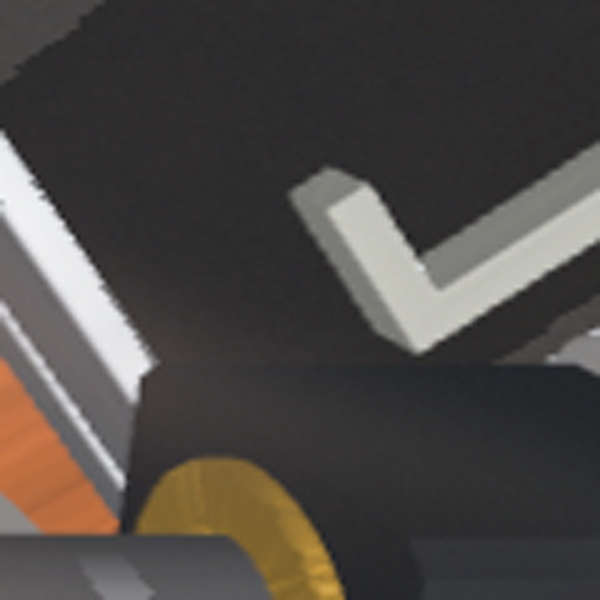

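Emit:
{"method": "step_arm", "body": {
  "deltas": [
    {"dp":[0.5,0.8,0],"twist":0},
    {"dp":[0.5,0.8,0],"twist":0},
    {"dp":[0.5,0.8,0],"twist":0},
    {"dp":[0.5,0.8,0],"twist":0},
    {"dp":[0.5,0.8,0],"twist":0},
    {"dp":[0.4,0.7,0],"twist":0},
    {"dp":[0,0,0],"twist":0}
  ]
}}

```text
time_s: 14.65
ee_pos: [0.4873, -0.0727, 0.1436]
eef_rot: [-3.141, -0.003, 2.568]
force: [-0.3, -0.5, -1.2]
grip_width: 0.056
grip_force: 20.0
```

Emit:
{"method": "step_arm", "body": {
  "deltas": [
    {"dp":[0,0,0],"twist":-1},
    {"dp":[0,0,0],"twist":-1},
    {"dp":[0,0,0],"twist":-1},
    {"dp":[0,0,0],"twist":-1},
    {"dp":[0,0,0],"twist":-1},
    {"dp":[0,0,0],"twist":-1},
    {"dp":[0,0,0],"twist":-1},
    {"dp":[0,0,0],"twist":-1},
    {"dp":[0,0,0],"twist":-1},
    {"dp":[0,0,0],"twist":-0.2},
    {"dp":[0,0,0],"twist":0}
  ]
}}

```text
time_s: 15.75
ee_pos: [0.4876, -0.0761, 0.1442]
eef_rot: [3.141, -0.001, -3.077]
force: [-0.2, 0.2, -1.2]
grip_width: 0.0558
grip_force: 20.0
```

```bash
python3 -c "
from h import *
c=ctrl.get_calibration('wrist');B=np.eye(4);B[:3,:3]=R.from_euler('xyz',[3.1414,.0009,2.5498]).as_matrix();B[:3,3]=[.4847,-.2963,.2417]
T=B@c['hand_eye']
for u,v in [(527.4,248),(513,226.6),(523.6,260.4),(506,232),(440+130/5,190+400/5)]:
    r=T[:3,:3]@[(u-c['cx'])/c['fx'],(v-c['cy'])/c['fy'],1]; p=T[:3,3]+r*(.05-T[2,3])/r[2]; print(p.round(4),((p-EO)@ER*1000).round(1))
units(e2w(-62,-19.5,140),np.pi+EY)"
```

```text
[ 0.7131 -0.088   0.05  ] [ 62.3 -45.1  50. ]
[ 0.6784 -0.0911  0.05  ] [ 27.6 -46.   50. ]
[ 0.7254 -0.0985  0.05  ] [ 74.  -56.3  50. ]
[ 0.68   -0.1009  0.05  ] [ 28.5 -55.8  50. ]
[ 0.6975 -0.1626  0.05  ] [  42.  -118.5   50. ]
t 15.75 pos [ 0.4876 -0.0761  0.1442] rot [ 3.1413e+00 -1.3000e-03 -3.0773e+00] w 0.0558 F [-0.2  0.2 -1.2]
  dp units [-2.5  -0.02  0.1 ] rows>= 3.0 twist units 0.01
```

Emit:
{"method": "step_arm", "body": {
  "deltas": [
    {"dp":[-0.6,0.06,0],"twist":0},
    {"dp":[-0.6,0,0],"twist":0},
    {"dp":[-0.6,0,0],"twist":0},
    {"dp":[-0.4,0,0],"twist":0},
    {"dp":[-0.2,0,0],"twist":0},
    {"dp":[0,0,0.3],"twist":0},
    {"dp":[0,0,0.6],"twist":0},
    {"dp":[0,0,0.6],"twist":0},
    {"dp":[0,0,0.6],"twist":0},
    {"dp":[0,0,0.2],"twist":0},
    {"dp":[0,0,0],"twist":0},
    {"dp":[0,0,0],"twist":0}
  ]
}}

```text
time_s: 16.95
ee_pos: [0.5838, -0.0671, 0.0539]
eef_rot: [-3.141, 0.001, -3.076]
force: [-0.0, 0.4, -0.5]
grip_width: 0.0561
grip_force: 20.0
```

```bash
python3 -c "
from h import *
units(e2w(-66,-17,39.5),np.pi+EY)
S=[]
for n in ['scene','side']:
    im,d=ctrl.camera(n);np.savez(n+'5.npz',im=im,d=d)
    c=ctrl.get_calibration(n)
    p=c['world_to_cam']@np.append(e2w(30,-20,50),1);u=c['fx']*p[0]/p[2]+c['cx'];v=c['fy']*p[1]/p[2]+c['cy'];a,b=int(u)-50,int(v)-50;print(n,a,b)
    S.append(cv2.resize(im[b:b+100,a:a+100,::-1],(400,400),interpolation=cv2.INTER_CUBIC))
cv2.imwrite('pics/c5.png',np.hstack(S))"
```

```text
t 16.95 pos [ 0.5838 -0.0671  0.0539] rot [-3.1413e+00  1.0000e-03 -3.0759e+00] w 0.0561 F [-0.   0.4 -0.5]
  dp units [ 0.02 -0.02  0.36] rows>= 1.0 twist units 0.03
scene 237 208
side 284 172
```

View pics/c5.png

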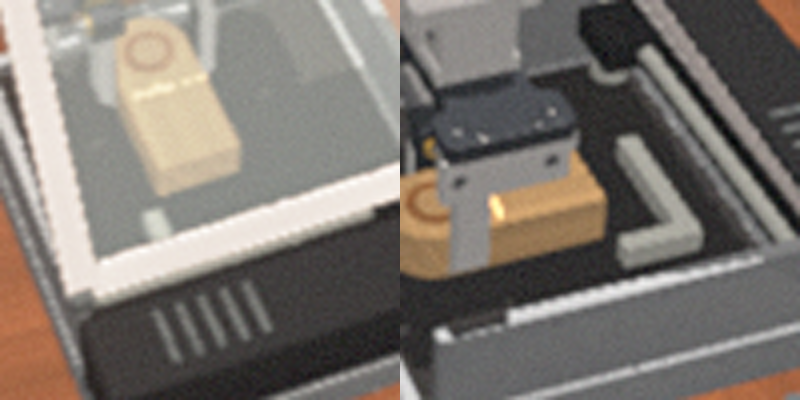

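```bash
python3 -c "
from h import *
def px(n,u,v,z):
    c=ctrl.get_calibration(n);T=np.linalg.inv(c['world_to_cam'])
    r=T[:3,:3]@[(u-c['cx'])/c['fx'],(v-c['cy'])/c['fy'],1]; p=T[:3,3]+r*(z-T[2,3])/r[2]; return ((p-EO)@ER*1000).round(1)
S=lambda a,b:(284+(a-400)/4,172+b/4)
C=lambda a,b:(237+a/4,208+b/4)
print('side corner',px('side',*S(667,215),.05),'arm front inner',px('side',*S(618,237),.05),'blank FR top',px('side',*S(605,207),.0795))
print('scene arm front outer/inner',px('scene',*C(145,212),.05),px('scene',*C(165,208),.05),'blank FR top',px('scene',*C(160,173),.0795),'FL',px('scene',*C(241,150),.0795))
o=ctrl.get_obs();print('expected blank FR from tool',((np.array(o['ee_pos'])-EO)@ER*1000+[84.3,-28,0]).round(1))"
```

```text
side corner [ 60.6 -40.7  50. ] arm front inner [ 27.1 -48.2  50. ] blank FR top [ 15.2 -52.2  79.5]
scene arm front outer/inner [ 25.2 -55.4  50. ] [ 26.8 -42.5  50. ] blank FR top [ 19.9 -43.3  79.5] FL [21.6 10.5 79.5]
expected blank FR from tool [ 19.2 -44.   54.3]
```

Emit:
{"method": "step_arm", "body": {
  "deltas": [
    {"dp":[0,0.07,0],"twist":0},
    {"dp":[0,0,0.15],"twist":0},
    {"dp":[0,0,0.1],"twist":0},
    {"dp":[0,0,0.06],"twist":0},
    {"dp":[0,0,0.03],"twist":0},
    {"dp":[0,0,0],"twist":0},
    {"dp":[0,0,0],"twist":0}
  ]
}}

```text
time_s: 17.75
ee_pos: [0.5839, -0.0642, 0.0403]
eef_rot: [-3.141, 0.002, -3.076]
force: [-0.2, -0.3, -0.9]
grip_width: 0.0557
grip_force: 20.0
```

Emit:
{"method": "step_arm", "body": {
  "deltas": [
    {"dp":[0,0,0],"twist":0},
    {"dp":[0,0,0],"twist":0},
    {"dp":[0,0,0],"twist":0},
    {"dp":[0,0,0],"twist":0},
    {"dp":[0,0,-0.3],"twist":0},
    {"dp":[0,0,-0.7],"twist":0},
    {"dp":[0.3,0,-0.6],"twist":0},
    {"dp":[0.6,0,0],"twist":0},
    {"dp":[0.6,0,0],"twist":0}
  ],
  "gripper": 0.45
}}

```text
time_s: 18.65
ee_pos: [0.5221, -0.0682, 0.1029]
eef_rot: [3.141, -0.002, -3.075]
force: [-0.0, 0.1, -0.8]
grip_width: 0.0681
grip_force: 0.0
```

Emit:
{"method": "step_arm", "body": {
  "deltas": [
    {"dp":[0,0,0],"twist":0},
    {"dp":[0,0,0],"twist":0},
    {"dp":[0,0,0],"twist":0},
    {"dp":[0,0,0],"twist":0},
    {"dp":[0,0,0],"twist":0}
  ],
  "gripper": -0.55
}}

```text
time_s: 19.15
ee_pos: [0.5237, -0.0681, 0.1031]
eef_rot: [3.141, -0.001, -3.075]
force: [0.1, 0.4, -0.3]
grip_width: 0.0319
grip_force: 0.0
```

```bash
sed -i 's/^EO=.*/EO=np.array([.6495,-.0425,0]);EY=.0637/' h.py; python3 -c "
from b import *
c0=e2w(-40,-20,0)
for n in ['scene','side','wrist']:
    c,s,a,z,k=blank(n,c0,'pics/w6.png',(.055,.075)); print(n,c,s,a,z,k,((np.append(c/1000,0)-EO)@ER*1000).round(1))
units(e2w(-112,-20,52),np.pi+EY)"
```

```text
scene [0. 0.] [0. 0.] 0.0 nan 0 [-645.5   83.8    0. ]
side [609.  -63.8] [119.8  58.8] 3.6 0.0637 891 [-41.8 -18.7   0. ]
wrist [594.8 -64.1] [94.9 55.6] 4.5 0.0652 3866 [-56.  -18.1   0. ]
t 19.3 pos [ 0.5236 -0.0681  0.1033] rot [ 3.1415e+00 -3.0000e-04 -3.0755e+00] w 0.0223 F [-0.1  0.6  0.5]
  dp units [-0.38 -0.06  1.28] rows>= 2.0 twist units 0.03
  return _methods._mean(a, axis=axis, dtype=dtype,
  ret = ret.dtype.type(ret / rcount)
```

View pics/w6.png

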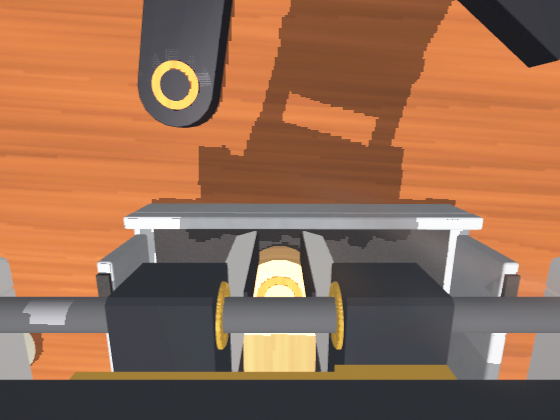

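Emit:
{"method": "step_arm", "body": {
  "deltas": [
    {"dp":[-0.5,0,0],"twist":0},
    {"dp":[-0.5,0,0],"twist":0},
    {"dp":[-0.4,0,0],"twist":0},
    {"dp":[-0.1,0,0],"twist":0},
    {"dp":[0,0,0.5],"twist":0},
    {"dp":[0,0,0.6],"twist":0},
    {"dp":[0,0,0.3],"twist":0},
    {"dp":[0,0,0.16],"twist":0},
    {"dp":[0,0,0],"twist":0}
  ],
  "gripper": 0.45
}}

```text
time_s: 20.2
ee_pos: [0.5835, -0.0643, 0.0414]
eef_rot: [-3.142, 0.0, -3.076]
force: [0.6, -0.0, 0.9]
grip_width: 0.068
grip_force: 0.0
```

Emit:
{"method": "step_arm", "body": {
  "deltas": [
    {"dp":[0,0,0],"twist":0},
    {"dp":[0,0,0],"twist":0},
    {"dp":[0,0,0],"twist":0},
    {"dp":[0,0,0],"twist":0},
    {"dp":[0,-0.03,-0.02],"twist":0},
    {"dp":[0,-0.03,0],"twist":0},
    {"dp":[0,0,0.02],"twist":0},
    {"dp":[0,0,0],"twist":0}
  ],
  "gripper": -1,
  "squeeze": 15
}}

```text
time_s: 21.0
ee_pos: [0.5835, -0.0667, 0.0417]
eef_rot: [-3.142, -0.0, -3.076]
force: [-4.7, 1.4, 9.9]
grip_width: 0.0557
grip_force: 15.0
```

```bash
python3 -c "
from h import *
units(e2w(-66,-20,40),np.pi+EY)"
```

```text
t 21.0 pos [ 0.5835 -0.0667  0.0417] rot [-3.1415e+00 -1.0000e-04 -3.0756e+00] w 0.0557 F [-4.7  1.4  9.9]
  dp units [-0.04 -0.    0.04] rows>= 1.0 twist units 0.03
```

Emit:
{"method": "step_arm", "body": {
  "deltas": [
    {"dp":[0,0,0],"twist":0},
    {"dp":[0,0,0],"twist":0},
    {"dp":[0,0,0],"twist":0},
    {"dp":[0,0,-0.3],"twist":0},
    {"dp":[0,0,-0.7],"twist":0},
    {"dp":[0.1,0,-0.3],"twist":0},
    {"dp":[0.4,0,0],"twist":0},
    {"dp":[0.5,0,0],"twist":0},
    {"dp":[0.3,0,0],"twist":0}
  ],
  "gripper": 0.45
}}

```text
time_s: 21.9
ee_pos: [0.5303, -0.07, 0.093]
eef_rot: [3.142, -0.001, -3.076]
force: [1.2, 0.4, 0.5]
grip_width: 0.0681
grip_force: 0.0
```

Emit:
{"method": "step_arm", "body": {
  "deltas": [
    {"dp":[0,0,0],"twist":0},
    {"dp":[0,0,0],"twist":0},
    {"dp":[0,0,0],"twist":0},
    {"dp":[0,0,0],"twist":0},
    {"dp":[0,0,0],"twist":0},
    {"dp":[0,0,0.4],"twist":0},
    {"dp":[0,0,0.4],"twist":0},
    {"dp":[0,0,0.15],"twist":0},
    {"dp":[0,0,0],"twist":0}
  ],
  "gripper": -0.55
}}

```text
time_s: 22.8
ee_pos: [0.5314, -0.07, 0.0544]
eef_rot: [3.141, -0.001, -3.076]
force: [0.0, -0.0, 0.3]
grip_width: 0.0214
grip_force: 0.0
```

```bash
python3 -c "
from b import *
units(e2w(-66.2,-20,53.5),np.pi+EY)
c,s,a,z,k=blank('side',e2w(-40,-20,0),None,(.055,.075)); print(c,s,a,((np.append(c/1000,0)-EO)@ER*1000).round(1))"
```

```text
t 22.8 pos [ 0.5314 -0.07    0.0544] rot [ 3.1412e+00 -1.4000e-03 -3.0756e+00] w 0.0214 F [ 0.  -0.   0.3]
  dp units [-1.34 -0.01  0.02] rows>= 2.0 twist units 0.03
[605.4 -67.9] [128.8  58.9] 5.18 [-45.6 -22.5   0. ]
```

Emit:
{"method": "step_arm", "body": {
  "deltas": [
    {"dp":[-0.1,0,0],"twist":0},
    {"dp":[-0.1,0,0],"twist":0},
    {"dp":[-0.1,0,0],"twist":0},
    {"dp":[-0.1,0,0],"twist":0},
    {"dp":[-0.1,0,0.1],"twist":0},
    {"dp":[-0.1,0,0.1],"twist":0},
    {"dp":[-0.1,0,0],"twist":0},
    {"dp":[-0.1,0,0],"twist":0},
    {"dp":[-0.1,0,0],"twist":0},
    {"dp":[-0.1,0,0],"twist":0},
    {"dp":[-0.1,0,0],"twist":0}
  ]
}}

```text
time_s: 23.95
ee_pos: [0.576, -0.0671, 0.0471]
eef_rot: [-3.142, 0.0, -3.076]
force: [0.1, 0.9, 0.2]
grip_width: 0.0208
grip_force: 0.3
```

```bash
python3 -c "
from b import *
units(e2w(-66.2,-20,46),np.pi+EY)
c,s,a,z,k=blank('side',e2w(-12,-20,0),None,(.058,.075)); print(c,s,a,((np.append(c/1000,0)-EO)@ER*1000).round(1))"
```

```text
t 23.95 pos [ 0.576  -0.0671  0.0471] rot [-3.1416e+00  2.0000e-04 -3.0756e+00] w 0.0208 F [0.1 0.9 0.2]
  dp units [-0.22 -0.    0.03] rows>= 1.0 twist units 0.03
[646.5 -65.3] [115.   58.4] 4.53 [ -4.4 -22.6   0. ]
```

Emit:
{"method": "step_arm", "body": {
  "deltas": [
    {"dp":[-0.06,0,0],"twist":0},
    {"dp":[-0.06,0,0],"twist":0},
    {"dp":[-0.05,0,0],"twist":0},
    {"dp":[-0.03,0,0],"twist":0},
    {"dp":[0,0,0],"twist":0}
  ]
}}

```text
time_s: 24.5
ee_pos: [0.5837, -0.0666, 0.0471]
eef_rot: [-3.142, 0.0, -3.076]
force: [-0.1, 0.1, 0.4]
grip_width: 0.0213
grip_force: 0.2
```

Emit:
{"method": "step_arm", "body": {
  "deltas": [
    {"dp":[-0.03,0,0],"twist":0},
    {"dp":[-0.03,0,0],"twist":0},
    {"dp":[0,0,0],"twist":0}
  ]
}}

```text
time_s: 24.8
ee_pos: [0.5842, -0.0665, 0.0469]
eef_rot: [3.141, -0.005, -3.076]
force: [-15.2, -1.3, 9.4]
grip_width: 0.0209
grip_force: 7.2
```

```bash
python3 -c "
from b import *
units(e2w(-66.2,-20,46),np.pi+EY)
c,s,a,z,k=blank('side',e2w(-5,-20,0),'pics/s7.png',(.058,.075)); print(c,s,a,((np.append(c/1000,0)-EO)@ER*1000).round(1))
im=cv2.imread('pics/s7.png')[150:270,250:410];cv2.imwrite('pics/s7c.png',cv2.resize(im,None,fx=5,fy=5,interpolation=cv2.INTER_CUBIC))"
```

```text
t 24.8 pos [ 0.5842 -0.0665  0.0469] rot [ 3.1411 -0.0047 -3.0756] w 0.0209 F [-15.2  -1.3   9.4]
  dp units [-0.01 -0.    0.02] rows>= 1.0 twist units 0.03
[653.2 -66.6] [120.2  60. ] 6.2 [  2.2 -24.3   0. ]
```

View pics/s7c.png

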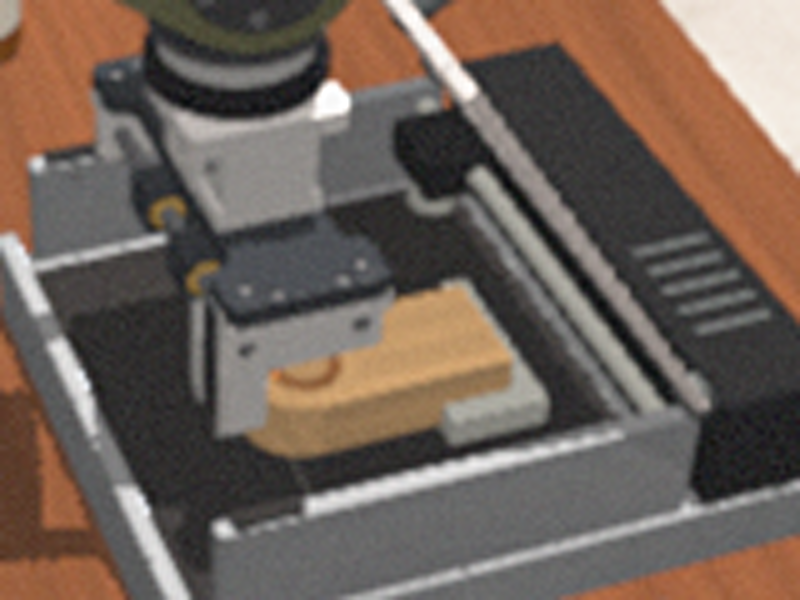

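Emit:
{"method": "step_arm", "body": {
  "deltas": [
    {"dp":[0.1,0,0],"twist":0},
    {"dp":[0.2,0,0],"twist":0},
    {"dp":[0.3,0,-0.4],"twist":0},
    {"dp":[0.7,0,-0.6],"twist":0},
    {"dp":[0.8,0,-0.8],"twist":0},
    {"dp":[0,0,-1],"twist":0},
    {"dp":[0,0,-1],"twist":0},
    {"dp":[0,0,-1],"twist":0},
    {"dp":[0,0,-1],"twist":0},
    {"dp":[0,0,-1],"twist":0},
    {"dp":[0,0,-0.8],"twist":0},
    {"dp":[0,0,0],"twist":0}
  ]
}}

```text
time_s: 26.05
ee_pos: [0.5027, -0.0721, 0.3553]
eef_rot: [-3.14, 0.007, -3.076]
force: [0.7, -0.2, -0.4]
grip_width: 0.0212
grip_force: 0.0
```

Emit:
{"method": "step_arm", "body": {
  "deltas": [
    {"dp":[0,0,0],"twist":1},
    {"dp":[0,0,0],"twist":1},
    {"dp":[0,0,0],"twist":1},
    {"dp":[0,0,0],"twist":1},
    {"dp":[0,0,0],"twist":1},
    {"dp":[0,0,0],"twist":1},
    {"dp":[0,0,0],"twist":1},
    {"dp":[0,0,0],"twist":1},
    {"dp":[0,0,0],"twist":1},
    {"dp":[0,0,0],"twist":1},
    {"dp":[0,0,0],"twist":1},
    {"dp":[0,0,0],"twist":1}
  ],
  "gripper": -0.4
}}

```text
time_s: 27.25
ee_pos: [0.5018, -0.072, 0.35]
eef_rot: [-3.141, -0.001, 2.367]
force: [0.3, -0.9, 0.9]
grip_width: 0.0281
grip_force: 0.0
```

Emit:
{"method": "step_arm", "body": {
  "deltas": [
    {"dp":[0,0,0],"twist":1},
    {"dp":[0,0,0],"twist":1},
    {"dp":[0,0,0],"twist":1},
    {"dp":[0,0,0],"twist":1},
    {"dp":[0,0,0],"twist":1},
    {"dp":[0,0,0],"twist":1},
    {"dp":[0,0,0],"twist":1},
    {"dp":[0,0,0],"twist":1},
    {"dp":[0,0,0],"twist":1},
    {"dp":[0,0,0],"twist":1},
    {"dp":[0,0,0],"twist":0.5},
    {"dp":[0,0,0],"twist":0}
  ]
}}

```text
time_s: 28.45
ee_pos: [0.5019, -0.072, 0.3501]
eef_rot: [-3.141, -0.0, 1.636]
force: [-1.2, 0.1, 0.3]
grip_width: 0.0285
grip_force: 0.0
```

```bash
python3 -c "
from g import *; from b import blank
units([.6725,-.0433,.36],np.pi/2+EY)
print(guard('scene'))
c,s,a,z,k=blank('side',e2w(0,-20,0),'pics/s8.png',(.058,.075)); print(c,s,a,k,((np.append(c/1000,0)-EO)@ER*1000).round(1))
im=cv2.imread('pics/s8.png')[150:270,250:410];cv2.imwrite('pics/s8c.png',cv2.resize(im,None,fx=5,fy=5,interpolation=cv2.INTER_CUBIC))"
```

```text
t 28.45 pos [ 0.5019 -0.072   0.3501] rot [-3.1408e+00 -3.0000e-04  1.6362e+00] w 0.0285 F [-1.2  0.1  0.3]
  dp units [ 0.44  4.3  -0.25] rows>= 5.0 twist units 0.02
(np.float64(1.005), np.int64(4742), 4780)
[651.3 -64.1] [120.2  59.2] 3.82 894 [  0.4 -21.7   0. ]
```

View pics/s8c.png

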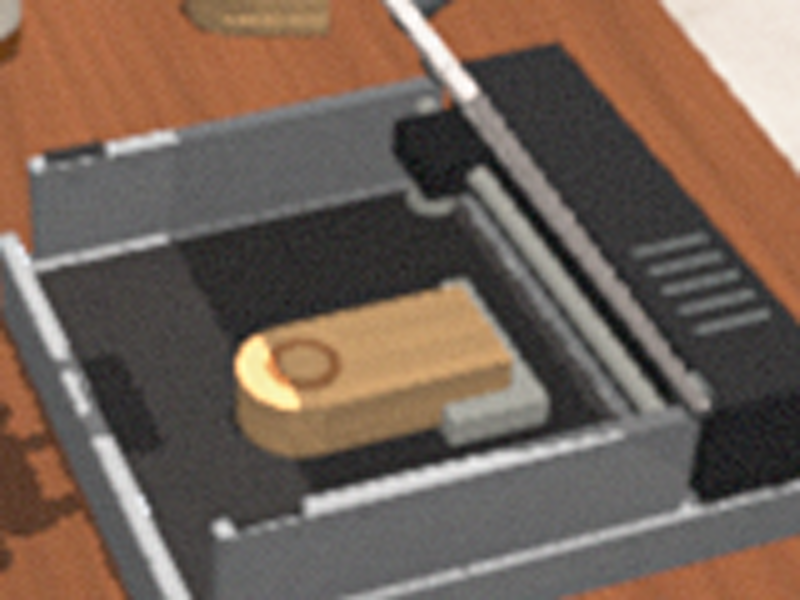

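Emit:
{"method": "step_arm", "body": {
  "deltas": [
    {"dp":[0.1,0.9,0],"twist":0},
    {"dp":[0.1,0.9,0],"twist":0},
    {"dp":[0.1,0.9,0],"twist":0},
    {"dp":[0.1,0.9,0],"twist":0},
    {"dp":[0,0.6,0],"twist":0},
    {"dp":[0,0.1,0],"twist":0},
    {"dp":[0,0,0],"twist":0},
    {"dp":[0,0,0.4],"twist":0},
    {"dp":[0,0,0.5],"twist":0},
    {"dp":[0,0,0.5],"twist":0},
    {"dp":[0,0,0.4],"twist":0},
    {"dp":[0,0,0],"twist":0}
  ]
}}

```text
time_s: 29.75
ee_pos: [0.6712, -0.0449, 0.2777]
eef_rot: [-3.139, -0.0, 1.637]
force: [0.3, -0.1, -0.2]
grip_width: 0.028
grip_force: 0.0
```

Emit:
{"method": "step_arm", "body": {
  "deltas": [
    {"dp":[0,0,0],"twist":0},
    {"dp":[0,0,0],"twist":0},
    {"dp":[0,0,0],"twist":0},
    {"dp":[0,0,0],"twist":0},
    {"dp":[0,0,0],"twist":0}
  ],
  "gripper": -1,
  "squeeze": 10
}}

```text
time_s: 30.25
ee_pos: [0.6726, -0.0448, 0.2806]
eef_rot: [3.14, 0.001, 1.637]
force: [-5.1, -0.9, 6.8]
grip_width: 0.0113
grip_force: 10.0
```

```bash
python3 -c "
from h import *
units(bar(1.0)+[0,0,-.019])
T=np.concatenate([np.linspace(1,.2,23),np.linspace(.2,0,10)[1:]]);B=np.array([bar(t) for t in T]);D=np.diff(B,axis=0)@ER/.04
print([(round(a,2),round(-c,2)) for a,b,c in D]); print(bar(0))"
```

```text
t 30.25 pos [ 0.6726 -0.0448  0.2806] rot [3.1403e+00 5.0000e-04 1.6367e+00] w 0.0113 F [-5.1 -0.9  6.8]
  dp units [0.09 0.   0.16] rows>= 1.0 
[(np.float64(-0.18), np.float64(0.07)), (np.float64(-0.17), np.float64(0.08)), (np.float64(-0.17), np.float64(0.09)), (np.float64(-0.17), np.float64(0.09)), (np.float64(-0.16), np.float64(0.1)), (np.float64(-0.16), np.float64(0.1)), (np.float64(-0.16), np.float64(0.11)), (np.float64(-0.15), np.float64(0.12)), (np.float64(-0.15), np.float64(0.12)), (np.float64(-0.14), np.float64(0.13)), (np.float64(-0.14), np.float64(0.13)), (np.float64(-0.13), np.float64(0.14)), (np.float64(-0.13), np.float64(0.14)), (np.float64(-0.12), np.float64(0.14)), (np.float64(-0.12), np.float64(0.15)), (np.float64(-0.11), np.float64(0.15)), (np.float64(-0.11), np.float64(0.16)), (np.float64(-0.1), np.float64(0.16)), (np.float64(-0.09), np.float64(0.16)), (np.float64(-0.09), np.float64(0.17)), (np.float64(-0.08), np.float64(0.17)), (np.float64(-0.08), np.float64(0.17)), (np.float64(-0.04), np.float64(0.11)), (np.float64(-0.04), np.float64(0.11)), (np.float64(-0.04), np.float64(0.11)), (np.float64(-0.04), np.float64(0.11)), (np.float64(-0.03), np.float64(0.11)), (np.float64(-0.03), np.float64(0.11)), (np.float64(-0.03), np.float64(0.11)), (np.float64(-0.03), np.float64(0.11)), (np.float64(-0.02), np.float64(0.11))]
[ 0.54471296 -0.04918398  0.139     ]
```

Emit:
{"method": "step_arm", "body": {
  "deltas": [
    {"dp":[0,-0.18,0.07],"twist":0},
    {"dp":[0,-0.17,0.08],"twist":0},
    {"dp":[0,-0.17,0.09],"twist":0},
    {"dp":[0,-0.17,0.09],"twist":0},
    {"dp":[0,-0.16,0.1],"twist":0},
    {"dp":[0,-0.16,0.1],"twist":0},
    {"dp":[0,-0.16,0.11],"twist":0},
    {"dp":[0,-0.15,0.12],"twist":0},
    {"dp":[0,-0.15,0.12],"twist":0},
    {"dp":[0,-0.14,0.13],"twist":0},
    {"dp":[0,-0.14,0.13],"twist":0}
  ]
}}

```text
time_s: 31.35
ee_pos: [0.6024, -0.0492, 0.2329]
eef_rot: [-3.142, -0.0, 1.637]
force: [1.8, 0.7, 0.5]
grip_width: 0.0115
grip_force: 10.0
```

Emit:
{"method": "step_arm", "body": {
  "deltas": [
    {"dp":[0,-0.13,0.14],"twist":0},
    {"dp":[0,-0.13,0.14],"twist":0},
    {"dp":[0,-0.12,0.14],"twist":0},
    {"dp":[0,-0.12,0.15],"twist":0},
    {"dp":[0,-0.11,0.15],"twist":0},
    {"dp":[0,-0.11,0.16],"twist":0},
    {"dp":[0,-0.1,0.16],"twist":0},
    {"dp":[0,-0.09,0.16],"twist":0},
    {"dp":[0,-0.09,0.17],"twist":0}
  ]
}}

```text
time_s: 32.25
ee_pos: [0.5627, -0.0519, 0.1781]
eef_rot: [3.142, -0.0, 1.637]
force: [1.6, 1.2, 0.7]
grip_width: 0.0117
grip_force: 10.0
```

```bash
python3 -c "
from g import *
units(bar(.2)+[0,0,-.0127])
T=np.arange(0,1,.002); o=ctrl.get_obs(); print('t from x', T[np.argmin([abs(((np.array(o['ee_pos'])-bar(t))@ER)[0]) for t in T])], 'bar z offs')
print(guard('scene'))"
```

```text
t 32.25 pos [ 0.5627 -0.0519  0.1781] rot [ 3.1416 -0.      1.6367] w 0.0117 F [1.6 1.2 0.7]
  dp units [ 0.1  -0.14  0.3 ] rows>= 1.0 
t from x 0.266 bar z offs
(np.float64(0.29), np.int64(6121), 6243)
```

Emit:
{"method": "step_arm", "body": {
  "deltas": [
    {"dp":[0,-0.08,0.17],"twist":0},
    {"dp":[0,-0.07,0.17],"twist":0},
    {"dp":[0,-0.05,0.13],"twist":0},
    {"dp":[0,-0.04,0.11],"twist":0},
    {"dp":[0,-0.04,0.11],"twist":0},
    {"dp":[0,-0.04,0.11],"twist":0},
    {"dp":[0,-0.03,0.1],"twist":0},
    {"dp":[0,-0.03,0.1],"twist":0},
    {"dp":[0,-0.03,0.1],"twist":0},
    {"dp":[0,0,0],"twist":0}
  ]
}}

```text
time_s: 33.3
ee_pos: [0.5467, -0.053, 0.1341]
eef_rot: [3.141, 0.0, 1.637]
force: [4.6, 1.4, -3.0]
grip_width: 0.0114
grip_force: 10.0
```

```bash
python3 -c "
from g import *
units(bar(.0)+[0,0,-.016])
print(guard('scene'))"
```

```text
t 33.3 pos [ 0.5467 -0.053   0.1341] rot [3.1412 0.     1.6368] w 0.0114 F [ 4.6  1.4 -3. ]
  dp units [ 0.1  -0.04  0.28] rows>= 1.0 
(np.float64(0.095), np.int64(122), 126)
```

Continue slowly until the stop pushes back.

Emit:
{"method": "step_arm", "body": {
  "deltas": [
    {"dp":[0,-0.01,0.08],"twist":0},
    {"dp":[0,-0.01,0.08],"twist":0},
    {"dp":[0,-0.01,0.08],"twist":0},
    {"dp":[0,0,0.07],"twist":0},
    {"dp":[0,0,0],"twist":0}
  ]
}}

```text
time_s: 33.85
ee_pos: [0.5443, -0.0532, 0.1219]
eef_rot: [-3.139, -0.0, 1.637]
force: [-10.2, -0.2, 8.7]
grip_width: 0.0111
grip_force: 10.0
```

Emit:
{"method": "step_arm", "body": {
  "deltas": [
    {"dp":[0,0,0.06],"twist":0},
    {"dp":[0,0,0.06],"twist":0},
    {"dp":[0,0,0.06],"twist":0},
    {"dp":[0,0,0],"twist":0}
  ]
}}

```text
time_s: 34.25
ee_pos: [0.5441, -0.0536, 0.1154]
eef_rot: [-3.139, 0.001, 1.637]
force: [-15.1, -1.8, 15.6]
grip_width: 0.0115
grip_force: 10.0
```

Emit:
{"method": "step_arm", "body": {
  "deltas": [
    {"dp":[0,0,0],"twist":0},
    {"dp":[0,0,0],"twist":0},
    {"dp":[0,0,0],"twist":0},
    {"dp":[0,0,0],"twist":0},
    {"dp":[0,0,-0.2],"twist":0},
    {"dp":[0,0,-0.5],"twist":0},
    {"dp":[0,0,-0.8],"twist":0},
    {"dp":[0,0,-0.8],"twist":0},
    {"dp":[0,0,-0.8],"twist":0},
    {"dp":[0,0,-0.8],"twist":0},
    {"dp":[0,0,0],"twist":0}
  ],
  "gripper": -0.35
}}

```text
time_s: 35.35
ee_pos: [0.5465, -0.0532, 0.276]
eef_rot: [3.134, 0.002, 1.637]
force: [0.4, -0.3, 0.6]
grip_width: 0.0305
grip_force: 0.0
```

```bash
python3 -c "
from h import *
for n in ['scene','side','wrist']:
    im,d=ctrl.camera(n);X=cloud(n,d);L=(X-EO)@ER*1000;k=im.astype(int)
    e=cv2.morphologyEx(d,cv2.MORPH_GRADIENT,np.ones((3,3)))
    if n=='side': cv2.imwrite('pics/s9.png',im[:,:,::-1])
    m=(d>0)&(e<.02)&(L[...,2]>88)&(L[...,2]<150)&(L[...,0]<80)&(L[...,0]>-130)&(abs(L[...,1])<136)&(k.min(2)>140)
    P=L[m]; print(n,len(P),np.polyfit(P[:,0],P[:,2],1).round(4), 'front z',np.median(P[P[:,0]<-110][:,2]))
    m=(d>0)&(L[...,2]>125)&(L[...,2]<170)&(L[...,0]<-80)&(L[...,0]>-125)&(abs(L[...,1])<50)&(k.max(2)<100);P=L[m];print('bar',len(P),np.median(P,0),np.percentile(P[:,2],97) if len(P) else 0)
"
```

```text
scene 6385 [-9.000000e-04  1.018778e+02] front z 102.22746084255418
bar 94 [-103.59285548   12.85656763  143.63669261] 148.13775620860264
side 6440 [-9.00000e-04  9.98991e+01] front z 100.57003389376418
bar 119 [-107.60331852    8.63911782  142.27965228] 145.23363471684058
wrist 36438 [-3.20000e-03  9.99263e+01] front z 100.88056887421409
bar 961 [-105.90360089   11.68717933  142.88489166] 144.64987959259815
```

View pics/s9.png

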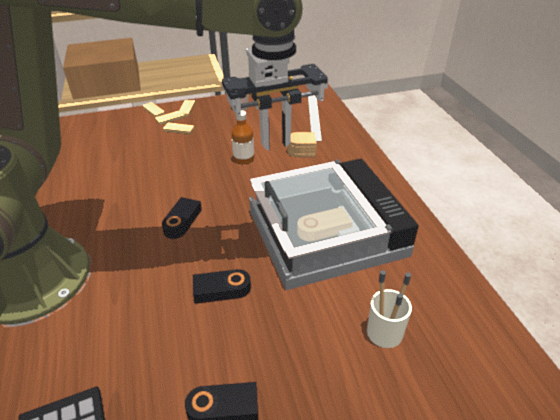

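The guard panel is level (slope about 0.001–0.003), so it is shut. The blank sits at about (327, 222) under it, against the bracket. The bystanders are where they stood and the gripper is clear.

```bash
python3 -c "
from station import ctrl
print(ctrl.hand_in())"
```

```text
the job is handed in; nothing more can be done
None
```

The job is handed in at about 35 s of the 72 s allowed: guard raised to its open stop, blank seated against both bracket arms, guard eased shut (camera fit within about 0.003 rad), and the bottle, cup and pile left alone. No verdict came back from the judge.

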